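Reset a tripped drive station through its guarded well

ROBOT

A 6-joint arm with a two-finger parallel gripper is mounted at the origin on a cart in front of the work surface, level with it; the furniture and walls round the work are solid. World frame = base frame: x ahead of the robot, y to its left, z up, the work surface at z = 0. Lengths are in m, angles in rad, forces in N, time in s.
With the tool pointing down it reaches from about 0.275 to 0.75 m from the base axis. Payload 10.2 kg.
Tool frame: the origin (TCP) lies midway between the tips of the shut fingers; the grasp point (between the pads) lies 19 mm behind it (env.hold_point_z is the distance from the TCP to the grasp point, in m); z points along the fingers, y is the line along which they close (so a half turn about z gives the same grasp; the last joint's range is limited). The gripper opens to 85 mm and grips with 20 to 120 N. Pads are 22 mm wide; open, the fingers measure 114 mm over their backs; the gripper's body (76 mm by 85 mm) begins 54 mm behind the grasp point. The pads swing forward as they close: fully open they stand 13 mm farther back than shut.
Start: joints at [1.058, 0.313, 1.498, -0, 1.331, -0.223], TCP at [0.15, 0.503, 0.206] pointing down, gripper open.
Joint ranges: [-2.94, 2.94], [-0.97, 2.17], [0.19, 2.56], [-1.23, 4.37], [0.02, 3.11], [-2.88, 2.88]. Speed limits (rad/s): [2.39, 2.39, 3.01, 3.14, 3.14, 3.14].

INTERFACE

Orientations are given as a unit quaternion [x, y, z, w].
In Python, from bench import env, kinematics, monitor, eyes, job gives the robot as it stands. The module is installed in compiled form; this text tells all that it offers. Calls block until the motion is done:
- env.reach(position, orientation): joint-space move of the TCP to a pose.
- env.movel(position, velocity=0.15, frame=None, guard=None): straight line of the TCP; frame=None keeps the orientation; velocity is the mean speed in m/s. With guard (N) it stops when the force on the tool has changed by that much, and returns True; else False.
- env.set_joints(angles): joint-space move.
- env.release() and env.close_gripper(effort=None): open the fingers fully, or close them until they stop; effort is the grip in N (None keeps the last).
- env.hold(seconds).
- kinematics.ik(position, orientation): joint angles nearest the present ones, or None.
- monitor.sense(): the state.
- eyes.grab_frame(name): name is "scene" or "top"; returns a dict with "frame" (400x640x3 uint8, red, green, blue), "mtx" (3x3 intrinsics, pixels), "view" (4x4, takes a point from world to camera coordinates). Camera axes: x right, y down, z forward; pixel columns grow to the right and rows downward; lengths in m; the calibration is good to about 2 mm. A picture is of the moment at which its call begins. There is no depth.
A pose or a line that the arm cannot do raises env.MotionError and nothing moves.
- job.hand_in(): hands the job in; it is judged then, once.
The state is a dict: "clock": time; "joints": joint angles; "qvel": joint speeds; "joint_efforts": joint torques, N m; "position": TCP position; "ee_rot": TCP orientation; "contact_force": force on the tool from outside, world axes, zero at the start; "ft_torque": the same for the moment, N m; "finger_gap": opening from 0.0 (shut) to 1.0 (fully open); "gripper_force": force on a finger pad.
Only numpy, scipy, OpenCV 4.12 (cv2) and the standard library are available. Lean on these libraries where they do the work, as an engineer would, in place of code of your own. Each camera call takes 0.05 s, during which the arm holds its last target. There are 200 camera calls.

TASK

The drive station has tripped. With the gripper closed and only pushing with the fingertips, slide the station's guard plate across to its other stop to uncover the square well, press the key sunken in that well fully down and keep it down for two seconds, let it spring back, and slide the guard fully back over the square well. Do not press the key in the round well, do not lift, tip or shove the station, and leave the things round it alone.

Things in the scene. Friction and masses are not known exactly. Their poses are not given: they have to be found in the camera images.
- station: grey metal case, 84 mm (x) x 164 mm (y) x 50 mm high, 1.5 to 2.4 kg, standing loose; origin at the centre of its underside, z up, yaw within 0.5 rad of the world axes. Rails along y at x = +-37 mm (7 mm above the top face) guide a dark steel guard plate; end strips 5 mm high stand at y = +-73.5 mm.
- square_well (a point): centre of the mouth of the square well, in the case's top face: station x = 0, y = +40, z = 50 mm. 46 x 46 mm, upright sides, 28 mm deep, wide enough for closed fingertips. The reset key stands in it. At the start the guard plate covers it.
- round_well (a point): centre of the mouth of the round well, 46 mm across, 28 mm deep: station x = 0, y = -40, z = 50 mm. It holds the other key.
- guard (a joint): position of the guard plate, m. 0: home, centred over the square well (it starts 0 to 10 mm from there); grows towards the station's -y; 0.080: other stop, centred over the round well. The plate is 66 x 58 mm (x, y), its top 54 mm above the station's underside. About 1 N of friction; it stays where it is left.
- guard_tab (a point): top centre of the upright push tab in the middle of the guard plate, 68 mm above the station's underside. The tab is a wall 36 mm wide (station x), 8 mm thick (station y), standing 14 mm above the plate; it moves with the plate. Axes as the station's.
- reset_key (a joint): travel of the reset key (square cap 22 x 22 mm, black) in the square well, m: 0 up, 0.006 fully down. A spring returns it: 1.5 N starts it, 4.5 N holds it fully down.
- reset_key_top (a point): centre of the top of the reset key, 15 mm below the case's top face when the key is up (35.5 mm above the station's underside), 21 mm below when fully down; z up.
- test_key (a joint): travel of the other key (round cap 22 mm across, black) in the round well, m: 0 up, 0.006 fully down; same spring. Not to be pressed.
- blade_box: small cardboard box 42 x 75 x 24 mm, loose, beside the station to the left; origin at the centre of its underside. Bystander.
- tape_grey: roll of grey tape lying flat, 66 x 68 x 19 mm, loose, to the left of the station; origin at the centre of its underside. Bystander.
- tin: open round tin 59 mm across, 31 mm high, loose, behind the station; origin at the centre of its underside. Bystander.
- screwdriver: screwdriver 196 mm long, 24 mm thick, lying loose along x to the right of the station; origin under its middle. Bystander.

How it is judged:
On the way, in this order (a step that is already met when the one before it is completed fails the run):
1. guard slid across to its other stop (more than 72 of 80 mm) (value of joint guard above 0.072 m), for 0.1 s.
2. reset key kept down (more than 4.5 of 6 mm) for 1.5 s by the fingers (value of joint reset_key above 0.0045 m and contact force between the fingers and reset_key above 0.5 N), for 1.5 s.
3. reset key sprung back up (value of joint reset_key below 0.0015 m), for 0.1 s.
At the end, for the whole second after the job is handed in: guard back home over the square well (within 5 mm of its stop), both keys up (within 1.5 mm), the station standing upright on the cabinet, at rest, within 30 mm of where it stood (value of joint guard below 0.005 m and value of joint each of reset_key, test_key below 0.0015 m and height (world z) of station below 0.006 m and angle between station's own z axis and vertical below 0.05 rad and linear speed of station below 0.01 m/s and distance of station from where it was at the start of the episode below 0.03 m); the robot touches nothing.
It fails at once if the key in the round well pressed (more than 3 mm) (value of joint test_key above 0.003 m).
It fails at once if the station shoved more than 30 mm (distance of station from where it was at the start of the episode above 0.03 m).
It fails at once if the station lifted more than 10 mm or tipped more than 0.12 rad (height (world z) of station above 0.01 m or angle between station's own z axis and vertical above 0.12 rad).
It fails at once if the cardboard box, tape roll, tin or screwdriver moved more than 25 mm (distance of any of blade_box, tape_grey, tin, screwdriver from where it was at the start of the episode above 0.025 m).
It also fails if it takes over 72 s, if anything falls off the work surface, if the arm or the gripper's body presses on something with over 40 N, if the wrist force passes 120 N, or if a joint passes its speed limit or range.

## Working session

There is one attempt and no reset: what is moved stays moved. The work goes in short steps, each a Python script; the robot and the scene stay as the last script left them, time stands still between calls to the robot, and variables do not carry over. Pictures are saved under pics/ and viewed, at most 10 in all, crops included, and the job is handed in when it is done.

```bash
mkdir -p pics; python3 - <<'E'
from bench import env,eyes,monitor
import cv2,numpy as np
for n in("scene","top"):
    f=eyes.grab_frame(n);cv2.imwrite(f"pics/{n}0.png",f["frame"][...,::-1]);print(n,f["mtx"].tolist(),np.round(f["view"],4).tolist())
s=monitor.sense();print(s["clock"],s["position"],s["ee_rot"],s["contact_force"])
E
```

```text
scene [[407.31446479911295, 0.0, 317.2623678779699], [0.0, 407.31446479911295, 197.8170197167228], [0.0, 0.0, 1.0]] [[0.6953, -0.7185, 0.0185, -0.479], [-0.5348, -0.5344, -0.6545, 0.3071], [0.4801, 0.4451, -0.7559, 0.813], [0.0, 0.0, 0.0, 1.0]]
top [[512.6819413133113, 0.0, 320.28850660813583], [0.0, 512.6819413133113, 195.7886003397899], [0.0, 0.0, 1.0]] [[0.0016, -1.0, -0.0038, -0.0766], [-0.9916, -0.0011, -0.1296, 0.5774], [0.1296, 0.004, -0.9916, 1.2811], [0.0, 0.0, 0.0, 1.0]]
0.1 [0.14991251 0.50288204 0.2053999 ] [ 1.44386102e-01  9.89521265e-01 -5.30214943e-04 -1.95538439e-04] [ 0.60219379 -0.81077588  0.48874554]
```

View pics/scene0.png

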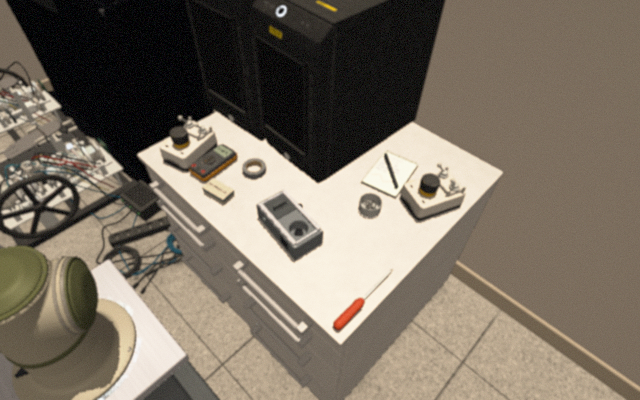

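View pics/top0.png

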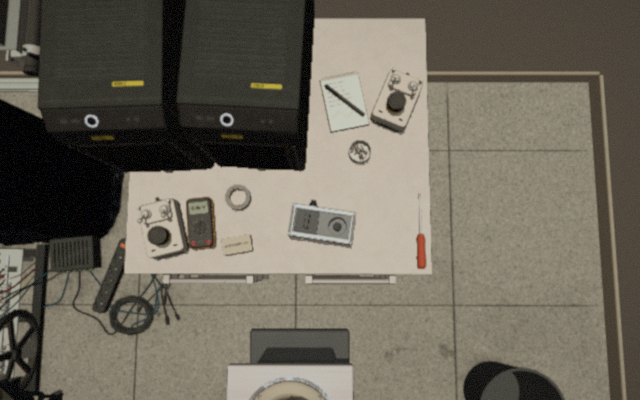

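```bash
python3 - <<'E'
import cv2
a=cv2.imread("pics/top0.png")[195:255,280:365];cv2.imwrite("pics/c1.png",cv2.resize(a,None,fx=9,fy=9,interpolation=cv2.INTER_CUBIC))
a=cv2.imread("pics/scene0.png")[180:265,245:335];cv2.imwrite("pics/c2.png",cv2.resize(a,None,fx=7,fy=7,interpolation=cv2.INTER_CUBIC))
E
```

```text
(no output)
```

View pics/c1.png

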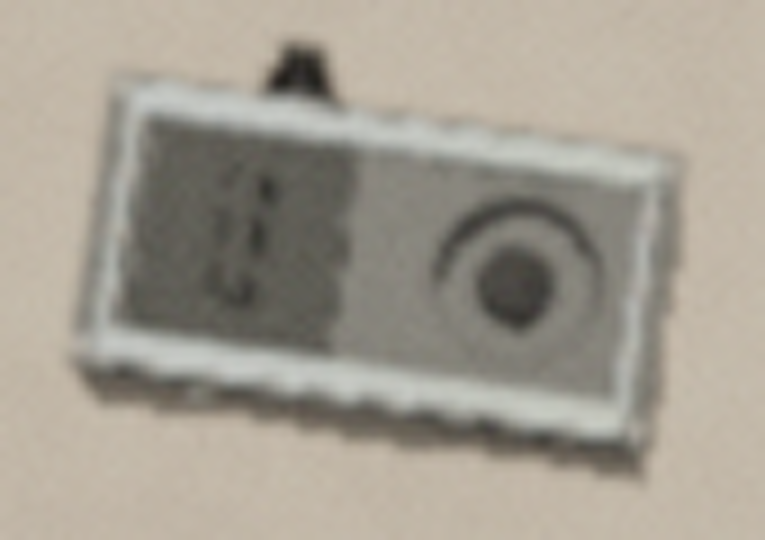

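View pics/c2.png

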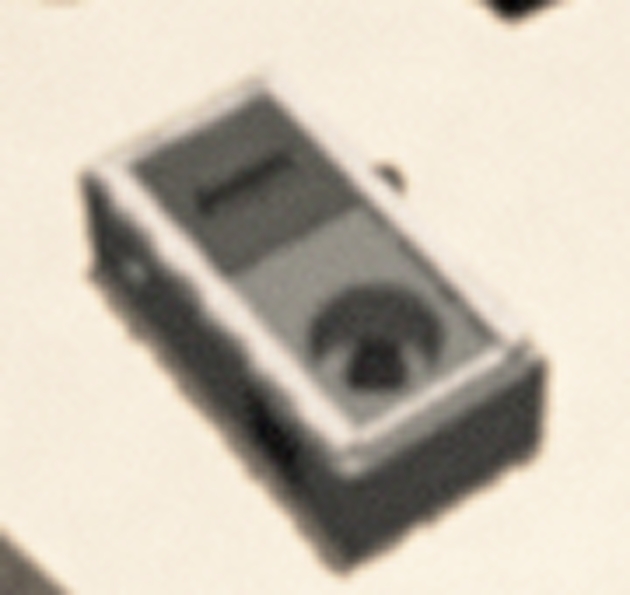

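The top crop (c1) shows the guard over the left (+y) well at c1 px 125–355. The round well is at (519,283), and the case corners are (118,85), (680,160), (645,440) and (78,350). In the scene crop (c2) the corners are (85,175), (345,470) and (545,360), with base corners (343,572) and (95,275). I'll fit the pose from both views.

```bash
cat > h.py <<'E'
import numpy as np,cv2
from scipy.optimize import least_squares
from scipy.spatial.transform import Rotation as R
from bench import env,eyes,monitor,kinematics
def proj(f,P):
    v=f["view"];c=np.atleast_2d(P)@v[:3,:3].T+v[:3,3];p=c@f["mtx"].T;return p[:,:2]/p[:,2:]
def s2w(q,P):
    c,s=np.cos(q[2]),np.sin(q[2]);P=np.atleast_2d(P)
    return np.c_[q[0]+c*P[:,0]-s*P[:,1],q[1]+s*P[:,0]+c*P[:,1],P[:,2]]
E
python3 - <<'E'
from h import *
T=eyes.grab_frame("top");S=eyes.grab_frame("scene")
t=[((42,82,54),(118,85)),((42,-82,54),(680,160)),((-42,-82,54),(645,440)),((-42,82,54),(78,350)),((0,-40,50),(519,283)),((0,-40,35.5),(515,287))]
s=[((-42,82,55),(85,175)),((-42,-82,53),(345,470)),((42,-82,53),(545,360)),((-42,-82,0),(343,572)),((-42,82,0),(95,275)),((0,-40,50),(375,340))]
A=np.array([a for a,_ in t])/1e3;B=np.array([a for a,_ in s])/1e3
a=np.array([280,195])+(np.array([b for _,b in t])+.5)/9-.5
b=np.array([245,180])+(np.array([b for _,b in s])+.5)/7-.5
f=lambda q:np.r_[proj(T,s2w(q,A))-a,proj(S,s2w(q,B))-b]
r=least_squares(lambda q:f(q).ravel(),[.4,0,-.1],loss="soft_l1")
print(r.x,np.round(f(r.x),1).tolist())
for g,FA,fr in((f,a,T),):
  for use in(0,1):
    r2=least_squares(lambda q:(f(q)[:6] if use==0 else f(q)[6:]).ravel(),r.x);print(use,r2.x)
# overlay with guard tab at 0
for n,F,o,k in(("top",T,(280,195),9),("scene",S,(245,180),7)):
    c=cv2.resize(F["frame"][o[1]:o[1]+(60 if k==9 else 85),o[0]:o[0]+(85 if k==9 else 90),::-1],None,fx=k,fy=k,interpolation=cv2.INTER_CUBIC)
    def dr(P,col):cv2.polylines(c,[np.int32((proj(F,s2w(r.x,np.array(P)/1e3))-o+.5)*k)],True,col,1)
    dr([(42,82,50),(42,-82,50),(-42,-82,50),(-42,82,50)],(0,0,255))
    dr([(33,69,54),(33,11,54),(-33,11,54),(-33,69,54)],(0,255,0))
    dr([(18,44,68),(18,36,68),(-18,36,68),(-18,44,68)],(255,255,0))
    dr([(23*np.cos(x),-40+23*np.sin(x),50) for x in np.arange(0,6.3,.2)],(0,255,255))
    if n=="top":X=c
    else: c=cv2.resize(c,(540,510))
    cv2.imwrite(f"pics/ov_{n}.png",c)
print(s2w(r.x,[0,.04,.05]),s2w(r.x,[0,-.04,.05]),monitor.sense()["clock"])
E
```

```text
[ 0.50493938 -0.08016943 -0.15292915] [[-0.2, -1.8], [1.4, -0.3], [0.5, 1.6], [-1.1, 1.5], [0.3, 0.0], [0.6, -0.0], [-1.3, -1.6], [-0.2, 1.5], [0.7, -0.6], [0.7, -0.4], [-0.7, -2.1], [-0.1, -0.0]]
0 [ 0.50528134 -0.07948245 -0.14416516]
1 [ 0.50429314 -0.08127109 -0.15213721]
[[ 0.51103273 -0.04063627  0.05      ]] [[ 0.49884603 -0.1197026   0.05      ]] 0.2
```

View pics/ov_top.png

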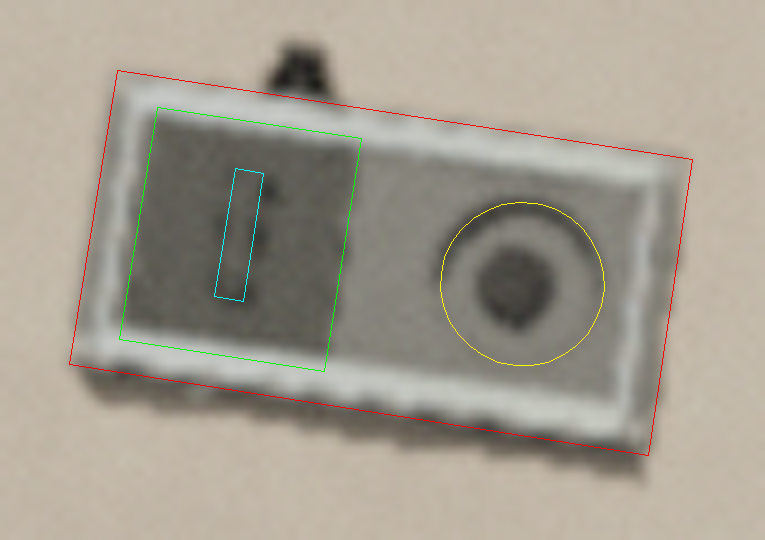

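View pics/ov_scene.png

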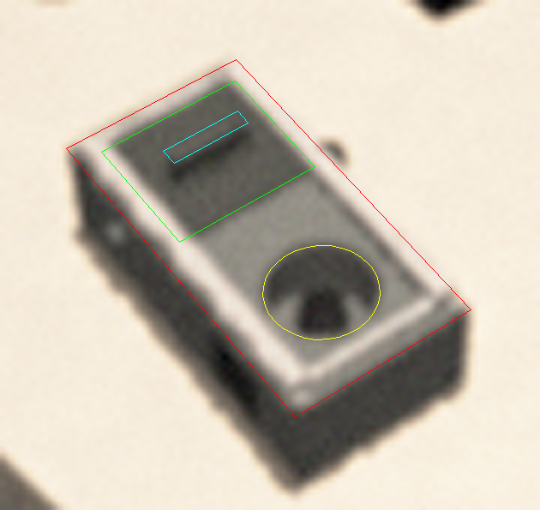

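The overlay agrees to about 2–3 mm: the well circle sits on the well, and the guard outline has the plate near home. I'm moving in with the tool's y axis along station x, and will push the tab first.

```bash
cat >> h.py <<'E'
Q=np.array([.5045,-.0802,-.150])
def qs(sg):return (R.from_euler("z",Q[2]+sg*np.pi/2)*R.from_euler("x",np.pi)).as_quat()
def W(y,z,x=0):return s2w(Q,[x,y,z])[0]
def st(n):
    s=monitor.sense();p=s["position"]-np.r_[Q[:2],0];c,d=np.cos(Q[2]),np.sin(Q[2])
    f=s["contact_force"];print(n,round(s["clock"],2),"stn mm",np.round([1e3*(c*p[0]+d*p[1]),1e3*(-d*p[0]+c*p[1]),1e3*p[2]],1),"F",np.round(f,1))
E
python3 - <<'E'
from h import *
env.close_gripper(20)
best=None
for sg in(1,-1):
    j=kinematics.ik(W(.066,.2),qs(sg));print(sg,j)
    if j is not None and(best is None or abs(j[5])<abs(best[1][5])):best=(sg,j)
env.reach(W(.066,.2),qs(best[0]));st("above")
env.movel(W(.066,.09),velocity=.15);st("low")
print(env.movel(W(.066,.062),velocity=.05,guard=4));st("down")
f=eyes.grab_frame("scene")["frame"][150:270,215:365,::-1];cv2.imwrite("pics/d.png",cv2.resize(f,None,fx=5,fy=5,interpolation=cv2.INTER_CUBIC))
E
```

```text
1 [-0.25701898  0.29455899  1.53815714  0.          1.30887653 -0.10701898]
-1 None
above 3.23 stn mm [-1.00e-01  6.67e+01  2.00e+02] F [-0.1 -0.3 -0.1]
low 4.11 stn mm [ 0.5 66.1 90.8] F [-1.1  0.   0.7]
False
down 4.82 stn mm [ 0.1 66.  62.1] F [-0.  -0.8  0.4]
```

View pics/d.png

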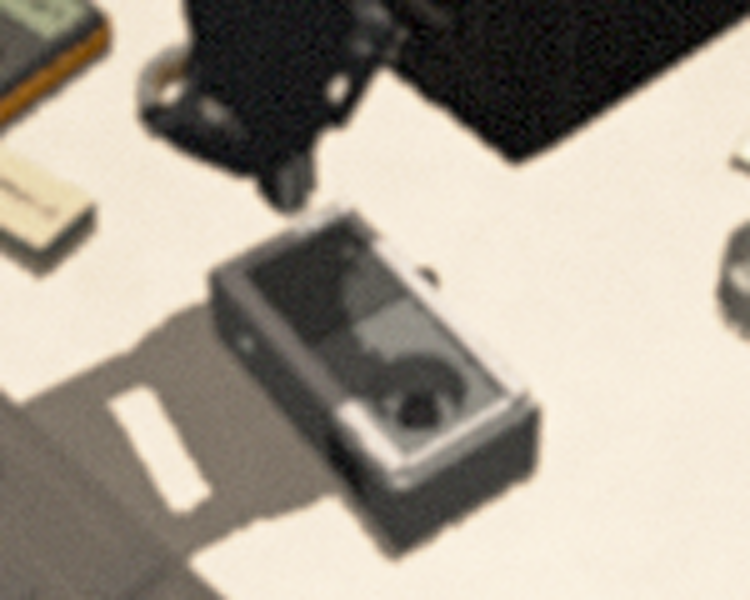

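The fingertip is at about (290,205) in this crop, just behind or above the +y end strip, and it hasn't touched anything. Next I push the tab slowly with a force guard.

```bash
python3 - <<'E'
from h import *
F=eyes.grab_frame("scene");print((proj(F,W(.066,.062))-[215,150])*5)
for y in np.arange(.056,-.0271,-.010):
    g=env.movel(W(y,.061),velocity=.04,guard=5);st(f"{y:.3f} {g}")
    if g:break
f=eyes.grab_frame("scene")["frame"][150:270,215:365,::-1];cv2.imwrite("pics/e.png",cv2.resize(f,None,fx=5,fy=5,interpolation=cv2.INTER_CUBIC))
E
```

```text
[[289.69937235 237.90384628]]
0.056 False 5.32 stn mm [ 0.  55.7 61. ] F [-0.4 -0.1 -0.5]
0.046 False 5.72 stn mm [-0.  45.8 61. ] F [ 0.9 -0.9 -0.1]
0.036 False 6.12 stn mm [ 0.  35.8 61. ] F [ 0.3 -0.4 -0.8]
0.026 False 6.52 stn mm [-0.  25.8 61. ] F [ 0.2  0.2 -0.3]
0.016 False 6.92 stn mm [ 0.  15.8 61. ] F [ 0.5  0.4 -0.2]
0.006 False 7.32 stn mm [-0.   5.8 61. ] F [ 0.3  0.3 -0.7]
-0.004 False 7.72 stn mm [ 0.  -4.2 61. ] F [-1.  -1.   1.2]
-0.014 False 8.12 stn mm [ -0.  -14.2  61. ] F [-0.1  0.5 -0.3]
-0.024 False 8.52 stn mm [ -0.  -24.2  61. ] F [ 0.2  0.1 -0.3]
```

View pics/e.png

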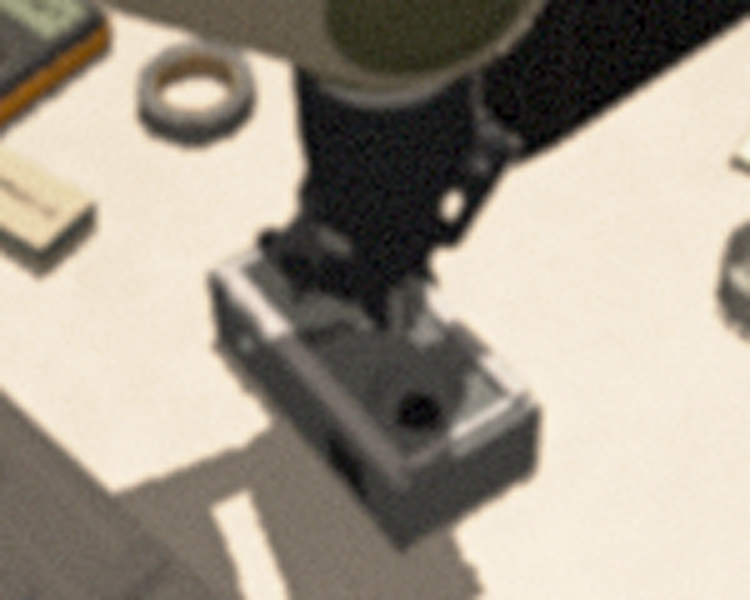

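The round well is still open at (420,405), so the tip passed over the tab. It also appears about 13 mm higher than projected, as it would if the fingers weren't shut, so I'll check the finger gap.

```bash
python3 - <<'E'
from h import *
s=monitor.sense();print(s["finger_gap"],s["gripper_force"],s["position"])
F=eyes.grab_frame("scene");print((proj(F,[W(-.024,z) for z in(.061,.068,.074,.08)])-[215,150])*5)
T=eyes.grab_frame("top");print(proj(T,W(-.024,.061)))
a=T["frame"][185:265,270:380,::-1];cv2.imwrite("pics/g.png",cv2.resize(a,None,fx=7,fy=7,interpolation=cv2.INTER_CUBIC))
E
```

```text
0.0013931583490164525 0.0 [ 0.50087476 -0.10399673  0.06097242]
[[394.88151247 355.25122297]
 [394.51329797 346.13289508]
 [394.1944255  338.23645493]
 [393.87249811 330.26436389]]
[[331.40222457 224.88285666]]
```

```bash
python3 - <<'E'
from h import *
T0=cv2.imread("pics/g.png")
env.movel(W(-.024,.10),velocity=.2)
j=np.array(monitor.sense()["joints"]);j[0]+=.75
env.set_joints(j);st("aside")
def crop(n,x,y,w,h,k):
    f=eyes.grab_frame(n);c=f["frame"][y:y+h,x:x+w,::-1];return cv2.resize(c,None,fx=k,fy=k,interpolation=cv2.INTER_CUBIC)
a=crop("top",280,195,80,60,5);b=crop("scene",245,170,80,100,5)
c=cv2.imread("pics/e.png")[:,150:550];c=cv2.resize(c,(400,600))
im=np.zeros((600,800,3),np.uint8);im[:300,:400]=a;im[300:600,:400]=cv2.resize(T0,(400,291))[:].copy() if False else np.pad(cv2.resize(T0,(400,291)),((0,9),(0,0),(0,0)));im[:500,400:]=b
cv2.imwrite("pics/k.png",im)
E
```

```text
aside 10.41 stn mm [-117.3  331.2  100.4] F [-0.4 -0.4  0.3]
```

View pics/k.png

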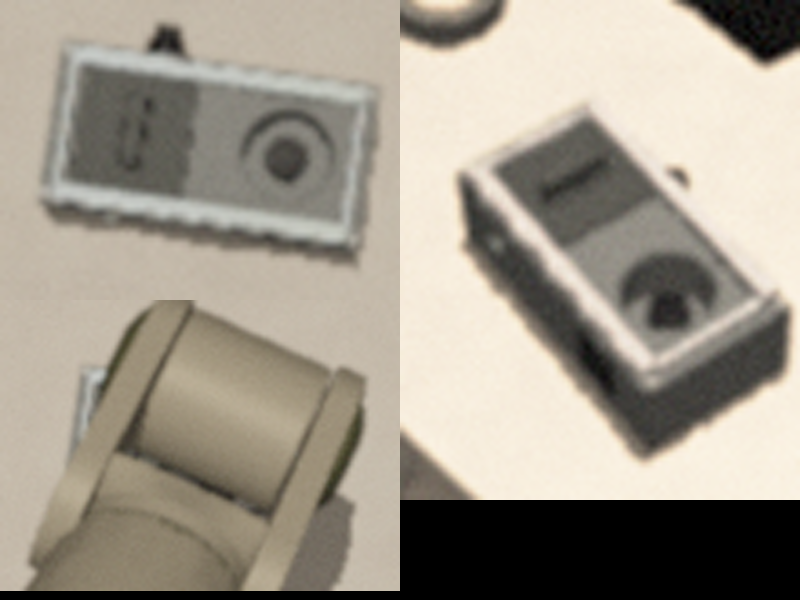

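The station and guard haven't moved and my pose fit still holds, so the tips really sit higher than the TCP value suggests. I'll probe the guard plate (z = 54 mm) behind the tab with a gentle force guard to measure the offset.

```bash
python3 - <<'E'
from h import *
env.reach(W(.061,.10),qs(1));st("above")
env.movel(W(.061,.062),velocity=.1);env.hold(.2);st("start")
g=env.movel(W(.061,.030),velocity=.02,guard=4);st(f"touch {g}")
print(monitor.sense()["finger_gap"])
E
```

```text
above 11.64 stn mm [ -0.2  61.8 100. ] F [-0.2  0.1  0. ]
start 12.38 stn mm [ 0.3 61.  62.6] F [ 0.2 -0.9 -0.3]
touch False 14.12 stn mm [ 0.  61.  30.1] F [-1.3 -0.3 -1.4]
-0.00021617103385649378
```

```bash
python3 - <<'E'
from h import *
S=eyes.grab_frame("scene");T=eyes.grab_frame("top")
p=monitor.sense()["position"]
im=[]
for F,o,w,h,k in((S,(235,140),100,150,4),(T,(270,170),100,150,4)):
    c=cv2.resize(F["frame"][o[1]:o[1]+h,o[0]:o[0]+w,::-1],None,fx=k,fy=k,interpolation=cv2.INTER_CUBIC)
    u=np.int32((proj(F,p)[0]-o+.5)*k);cv2.drawMarker(c,tuple(int(v) for v in u),(0,0,255),cv2.MARKER_CROSS,10,1)
    u=np.int32((proj(F,p+[0,0,.05])[0]-o+.5)*k);cv2.drawMarker(c,tuple(int(v) for v in u),(0,255,0),cv2.MARKER_CROSS,10,1)
    im.append(c)
cv2.imwrite("pics/m.png",np.hstack(im))
E
```

```text
(no output)
```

View pics/m.png

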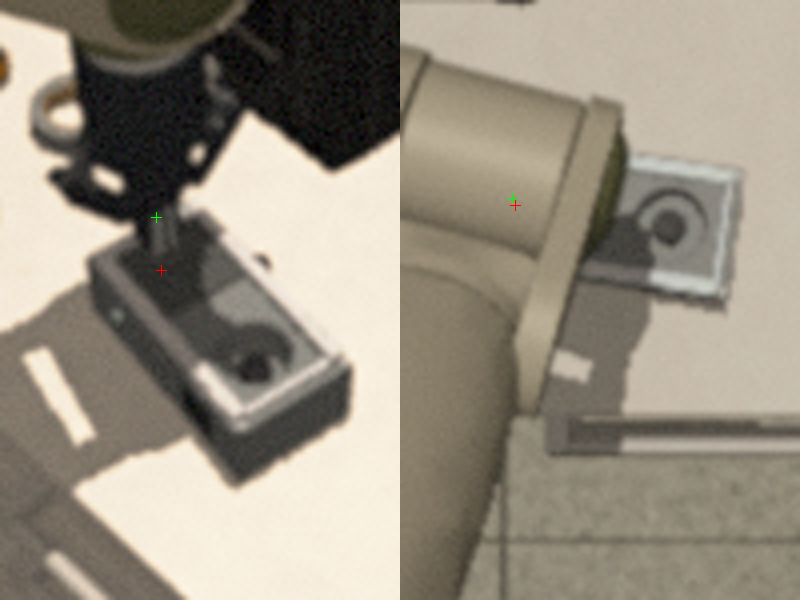

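The picture shows the fingertip at about (162,253) over the guard plate, roughly 17 px above the red TCP marker at (161,270). The sideways position is right and only the height differs, so I'll keep descending under the force guard until it touches.

```bash
python3 - <<'E'
from h import *
print(env.hold_point_z)
g=env.movel(W(.061,-.005),velocity=.015,guard=4);st(f"touch {g}")
E
```

```text
0.0187
touch True 14.75 stn mm [ 0.1 61.  28.6] F [0.2 0.3 3.5]
```

Contact came at TCP z = 28.6 mm, where the plate should be at 54, so there is a height offset of about -25.4 mm. Before pushing I'll check whether the image fit supports a lower station, since that would shift x/y.

```bash
python3 - <<'E'
from h import *
st("now")
T=eyes.grab_frame("top");S=eyes.grab_frame("scene")
t=[((40,76,55),(125,95)),((40,-76,55),(665,170)),((-40,-76,55),(632,430)),((-40,76,55),(90,345)),((0,-40,50),(519,283)),((0,-40,35.5),(515,287))]
s=[((-42,82,50),(85,180)),((-42,-82,50),(345,472)),((42,-82,50),(545,365)),((-42,-82,0),(343,572)),((-42,82,0),(95,275)),((0,-40,50),(375,340))]
A=np.array([a for a,_ in t])/1e3;B=np.array([a for a,_ in s])/1e3
a=np.array([280,195])+(np.array([b for _,b in t])+.5)/9-.5
b=np.array([245,180])+(np.array([b for _,b in s])+.5)/7-.5
for z in(None,0,-.012,-.025):
    f=lambda q:np.r_[proj(T,s2w(q,A)+[0,0,q[3] if z is None else z])-a,proj(S,s2w(q,B)+[0,0,q[3] if z is None else z])-b]
    r=least_squares(lambda q:f(q).ravel(),[.5,-.08,-.15,0]);print(z,np.round(r.x,4),round(r.cost,2))
E
```

```text
now 14.75 stn mm [ 0.1 61.  28.6] F [0.2 0.3 3.5]
None [ 0.5057 -0.079  -0.1482 -0.0037] 10.57
0 [ 0.5048 -0.0798 -0.1475  0.    ] 11.9
-0.012 [ 0.5077 -0.0771 -0.1498  0.    ] 17.24
-0.025 [ 0.5109 -0.0741 -0.1523  0.    ] 53.34
```

The images put the station at z ≈ 0, so x/y stands and the tips simply sit about 25 mm above the nominal TCP. I'll add 25.4 mm of height compensation and push.

```bash
cat >> h.py <<'E'
Q=np.array([.5052,-.0795,-.148]);D=.0254
E
python3 - <<'E'
from h import *
env.movel(W(.063,.060-D),velocity=.05);env.hold(.2);st("up")
for y in(.053,.043,.033,.013,-.007,-.018,-.030):
    g=env.movel(W(y,.060-D),velocity=.04,guard=5);st(f"{y:.3f} {g}")
    if g:break
np.save("pics/s1.npy",eyes.grab_frame("scene")["frame"])
E
```

```text
up 15.34 stn mm [-0.1 63.  34.4] F [ 0.5  0.4 -0.2]
0.053 False 15.74 stn mm [-0.  52.7 34.6] F [ 0.6  0.1 -0.7]
0.043 False 16.14 stn mm [ 0.  42.7 34.6] F [-0.5 -0.5 -0.2]
0.033 False 16.54 stn mm [ 0.  32.7 34.6] F [0.3 0.1 0.8]
0.013 False 17.19 stn mm [ 0.  12.8 34.6] F [-0.3 -1.   0.6]
-0.007 False 17.84 stn mm [ 0.  -7.2 34.6] F [-0.9  0.3  0.1]
-0.018 False 18.27 stn mm [  0.  -18.3  34.6] F [ 0.1 -0.1 -0.8]
-0.030 True 18.55 stn mm [ -0.3 -26.2  34.3] F [0.4 0.2 0.5]
```

It stopped at y = -26.2, close to the -25 expected at the guard's stop. I've used all my picture views, so I'll check the guard's position from image intensity along the station's y axis.

```bash
cat >> h.py <<'E'
def aside(z):
    p=monitor.sense()["position"];env.movel([p[0],p[1],z],velocity=.2)
    j=np.array(monitor.sense()["joints"]);j[0]+=.75;env.set_joints(j)
def profile():
    ys=np.arange(.07,-.071,-.01)
    print("y   ",np.int32(np.round(ys*1e3)))
    for n in("top","scene"):
        F=eyes.grab_frame(n);new=cv2.cvtColor(F["frame"],cv2.COLOR_RGB2GRAY);old=cv2.imread(f"pics/{n}0.png",0)
        for x in(-.026,0,.026):
            m=np.float32(proj(F,[W(y,.052,x) for y in ys]))
            f=lambda im:cv2.remap(cv2.GaussianBlur(im,(3,3),0),m[:,None,0],m[:,None,1],cv2.INTER_LINEAR).ravel()
            print(n,x,"old",f(old),"\n          new",f(new))
E
python3 - <<'E'
from h import *
aside(.075);st("aside");profile()
E
```

```text
aside 20.36 stn mm [-116.2  329.8   75.2] F [-0.5  0.5  0.9]
y    [ 70  60  50  40  30  20  10   0 -10 -20 -30 -40 -50 -60 -70]
top -0.026 old [131  98 103 101 100 103 116 137 135 135 135 131 136 135 151] 
          new [151 130 134 134 134 134 135 137 124 101 104 100  99 101 140]
top 0 old [124  91  91  87  86  92 102 133 131 110  87  69 102 120 151] 
          new [139  90 106  73  72 132 133 134 119  94  87  86  89  92 126]
top 0.026 old [128  97  96  96  95  93 115 131 131 132 123 114 124 132 145] 
          new [146 116 116 117 118 119 135 133 122  99  96  98  96  95 133]
scene -0.026 old [158 136 130 132 139 130 139 169 165 166 165 158 165 168 192] 
          new [172 160 150 155 163 155 162 170 151 132 137 131 134 136 170]
scene 0 old [124  93  91  59  88  93 108 143 143  93  67  61  50 108 188] 
          new [151  97  63  65  53  64 140 143 123  93  92  61  92  94 161]
scene 0.026 old [118  93  90  91  92  93 107 136 140 137 133 126 134 133 190] 
          new [152 124 123 123 126 124 137 136 124  94  93  92  95  93 158]
```

The guard is across: plate intensity now runs from y ≈ -11 to -69, the square well is open, and the case lines haven't moved. Next is the key.

```bash
python3 - <<'E'
from h import *
env.reach(W(.04,.075,.001),qs(1))
g=env.movel(W(.04,.060-D,.001),velocity=.1);env.hold(.1);st(g)
g=env.movel(W(.04,.040-D,.001),velocity=.04,guard=5);st(f"in {g}")
if not g:
    for z in np.arange(.037,.0265,-.001):
        env.movel(W(.04,z-D,.001),velocity=.02,guard=9);fz=[]
        for _ in range(5):env.hold(.02);fz.append(monitor.sense()["contact_force"])
        m=np.mean(fz,0);print(round(z,4),np.round(m,1),np.round(monitor.sense()["position"][2]+D,4))
        if m[2]>6:break
    st("pressed")
E
```

```text
False 22.3 stn mm [ 1.5 40.1 35.3] F [ 0.2 -0.4  0.3]
in False 22.95 stn mm [ 1.1 40.  14.6] F [ 0.3 -0.2 -0.9]
0.037 [-0.2  0.2  0.4] 0.0371
0.036 [-0.1 -0.1  0.4] 0.036
0.035 [ 0.5 -0.1  1.3] 0.0351
0.034 [ 0.4 -0.   1.9] 0.0341
0.033 [1.2 0.  2.7] 0.0331
0.032 [ 1.1 -0.   3.1] 0.0321
0.031 [1.4 0.  3.4] 0.0311
0.03 [ 1.4 -0.3  4.4] 0.03
0.029 [-0.3  0.5  9.3] 0.0295
pressed 26.0 stn mm [ 1.2 40.   4.1] F [-0.9  0.8  8.8]
```

The forces follow the key's spring curve and it's bottomed at z = 29.5 mm. I'll hold it, release, and push the guard back.

```bash
python3 - <<'E'
from h import *
env.hold(2.2);st("held")
env.movel(W(.04,.060-D,.001),velocity=.05);env.movel(W(.04,.095-D),velocity=.1);env.hold(.2);st("up")
env.movel(W(-.066,.095-D),velocity=.15)
g=env.movel(W(-.066,.060-D),velocity=.06,guard=5);st(f"down {g}")
if not g:
  env.hold(.2)
  for y in(-.04,-.01,.015,.033):
    g=env.movel(W(y,.060-D),velocity=.04,guard=5);st(f"{y} {g}")
    if g:break
  aside(.085);st("aside");profile()
E
```

```text
held 28.2 stn mm [ 1.1 40.   4.1] F [0.7 0.5 9.8]
up 29.67 stn mm [-0.4 40.  68.9] F [-0.7  1.   0.2]
down False 31.26 stn mm [  0.1 -66.1  34.7] F [-0.1 -0.6  0.2]
-0.04 False 32.26 stn mm [ -0.1 -39.9  34.5] F [ 1.  -1.3  0. ]
-0.01 False 33.16 stn mm [  0.1 -10.   34.6] F [-0.9 -0.6  0.1]
0.015 False 33.93 stn mm [-0.1 15.1 34.6] F [ 0.2 -0.1  0.3]
0.033 True 34.27 stn mm [-0.3 24.5 34.3] F [0.2 0.4 0.1]
aside 36.08 stn mm [-150.8  366.9   85. ] F [-0.  -0.4 -1.1]
y    [ 70  60  50  40  30  20  10   0 -10 -20 -30 -40 -50 -60 -70]
top -0.026 old [131  98 103 101 100 103 116 137 135 135 135 131 136 135 151] 
          new [120 101 104 101 100 104 126 138 136 136 136 134 136 136 154]
top 0 old [124  91  91  87  86  92 102 133 131 110  87  69 102 120 151] 
          new [120  93  87  82  93  92 119 135 133 117  88  71 109 121 152]
top 0.026 old [128  97  96  96  95  93 115 131 131 132 123 114 124 132 145] 
          new [115  99  98  96  98  95 124 132 133 133 124 117 128 134 150]
scene -0.026 old [158 136 130 132 139 130 139 169 165 166 165 158 165 168 192] 
          new [149 140 131 132 140 130 148 169 164 166 166 157 164 168 187]
scene 0 old [124  93  91  59  88  93 108 143 143  93  67  61  50 108 188] 
          new [123  94  82  70  93  93 122 144 145  91  68  62  54 108 190]
scene 0.026 old [118  93  90  91  92  93 107 136 140 137 133 126 134 133 190] 
          new [120  94  88  93  92  93 118 137 141 138 133 124 136 134 188]
```

Contact stops are 50.7 mm apart, against 50 expected for the full 80 mm stroke. The profile also shows the plate closer to home than it was at the start, so I'm handing in.

```bash
python3 -c "
from bench import job
print(job.hand_in())"
```

```text
the job is handed in; nothing more can be done
None
```

I handed the job in at about 36 s of the 72 s allowed, with no verdict returned: the guard was slid across, the reset key held fully down for over 2 s and released, and the guard slid back to its home stop, with the station showing no visible movement.

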